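# Roll the rolling pin onto the red line

### The arm

A 6-joint arm with a two-finger parallel gripper is mounted at the origin on a cart in front of the work surface, level with it; the furniture and walls round the work are solid. World frame = base frame: x ahead of the robot, y to its left, z up, the work surface at z = 0. Lengths are in m, angles in rad, forces in N, time in s.
With the tool pointing down it reaches from about 0.3 to 0.775 m from the base axis. Payload 14.6 kg.
Tool frame: the origin (TCP) lies between the finger pads; the fingertips stand 22 mm ahead of it and the grasp point (between the pads) lies 3 mm ahead of it (ctrl.tip_reach is the distance from the TCP to the fingertips, in m); z points along the fingers, y is the direction in which the jaws open and shut (so a half turn about z gives the same grasp; the last joint's range is limited). The gripper opens to 94 mm and grips with 3 to 60 N. Pads are 16 mm wide; open, the fingers measure 119 mm over their backs; the gripper's body (75 mm by 177 mm) begins 78 mm behind the grasp point.
Start: joints at [1.124, 0.3, 1.521, -0, 1.321, -0.067], TCP at [0.204, 0.511, 0.227] pointing down, gripper open.
Joint ranges: [-3.03, 3.03], [-0.79, 2.21], [0.23, 2.52], [-1.04, 4.18], [0, 3.07], [-2.55, 2.55]. Speed limits (rad/s): [2.22, 2.22, 2.57, 3.14, 3.14, 3.14].

### API

Orientations are given as [roll, pitch, yaw] about the fixed x, y, z axes, in that order (R = Rz(yaw) Ry(pitch) Rx(roll)).
In Python, from station import ctrl gives the robot as it stands. The module is installed in compiled form; this text tells all that it offers.
- The arm moves only by the shell command python3 -m creep 'ROWS' [OPENING] [FORCE]. ROWS is a JSON object of lists of equal length, an entry for each row: "xyz": the shift along the tool's x, y, z in mm, a list of three; "spin": the turn about the tool's z in rad. In form: {"xyz": [[tx, ty, tz], ...], "spin": [spin, ...]}. A call has 1 to 5 rows; each row shifts and turns the commanded pose from where the row before left it, along the tool's axes as they then stand; what a row does not reach is not made up. A row lasts 1/8 s, in which the tool goes at most 62.5 mm and 10.7 degrees, less where a joint would pass 70% of its speed; a pose out of reach is approached as far as the arm can. A call with a gripper value outside its range is refused whole. OPENING is the finger opening in mm, from 0 to 94, set as the call begins (- or left out, the last holds). The fingers move at their own pace and stop on an object; FORCE is the grip in N (left out, the last holds). Time passes only in rows, so rows that do not move let the fingers close. It gives the time, the measured TCP pose, the force and the opening at its end, in the units of the state.
- ctrl.get_obs(): the state, without advancing time (a new reading comes with each control period).
- ctrl.camera(name): name is "scene" or "top" or "wrist"; returns the picture (384x512x3 uint8, red, green, blue); there is no depth.
- ctrl.camera_model(name): a dict with "fx", "fy", "cx", "cy" (pixels), "R" (3x3) and "t" (3): a world point X has camera coordinates R X + t. Camera axes: x right, y down, z forward; pixel columns grow to the right and rows downward; lengths in m; the calibration is good to about 2 mm. A picture is of the moment at which its call begins: read the wrist's pose just before it. camera_model takes no time and is no camera call; for the wrist camera it gives the pose at the moment of the call.
- ctrl.hand_in(): hands the job in, once; it reports no verdict.
The state is a dict: "time_s": time; "qpos": joint angles; "joint_vel": joint speeds; "tau": joint torques, N m; "ee_pos": TCP position; "eef_rot": TCP orientation; "force": force on the tool from outside, world axes, zero at the start; "moment": the same for the moment, N m; "grip_width": finger opening in m.
Only numpy, scipy, OpenCV 4.12 (cv2) and the standard library are available. Lean on these libraries where they do the work, as an engineer would, in place of code of your own. Each camera call takes 0.05 s, during which the arm holds its last target.

### The job

Get the sheeting mat ready for the next batch: with the fingertips against the top of the wooden rolling pin, push it sideways so that it rolls across the mat, and leave it at rest lying along the red line, centred over it and parallel to it. Touch the pin only on top, never grip or lift it, and leave the jar, the wooden stamp and the tub where they are.

Things in the scene. Friction and masses are not known exactly. Their poses are not given: they have to be found in the camera images.
- pin: straight wooden rolling pin, two thin dark rings, 38 mm diameter, 200 mm long, round ends, 0.16 kg, loose on the mat, top 42 mm above the worktop. Origin mid-axis, 23 mm up; x runs along the pin, y and z turn as it rolls. Pressed lightly (3 N) on top and stroked sideways it rolls half as far as the fingers move (long ways take several short strokes) and stays when left; pushed on the side of its top it jams.
- mat: grey-green silicone mat with white ruler ticks fixed on the worktop, 280 mm (x) by 360 mm (y), 4 mm thick. Origin at the centre of its underside, z up; the coloured lines and the pin run along its x axis, so the pin rolls along its y axis. To the right of the mat (towards -y) stands a blue bag sealer with a raised arm: cross it with the fingers at least 0.3 m above the worktop.
- red_line: red line marked on the mat, 240 mm long (its x axis) and 12 mm wide (its y axis), flat, not felt by the pin. Origin at its centre, on the mat's upper face (4 mm above the worktop). It lies about 40 to 100 mm from the pin, on either side of it.
- blue_line: blue line of the same size, on the other side of the pin, not the wanted one. Origin and axes as for the red line.
- jar: small amber screw jar with a black lid, 38 mm across and 60 mm tall, standing near a corner of the mat. Origin at the centre of its underside.
- stamp: turned wooden sweet stamp, 38 mm across and 55 mm tall, standing near the opposite corner of the mat. Origin at the centre of its underside.
- tub: cream-coloured round tub with a closed lid, 70 mm across and 51 mm tall, standing just beyond the mat's far edge. Origin at the centre of its underside.
Not all that is in view belongs to the job. Of the things like the pin, leave any that is purple; of the rest the larger one is meant.

How it is judged:
On the way:
1. the pin is rolling under the push of the fingers (contact force between the fingers and pin above 0.02 N and angular speed of pin above 0.1 rad/s and distance of pin from where it was at the start of the episode above 0.01 m).
At the end, for the whole second after the job is handed in: the pin lies at rest on the mat, its axis within 10 mm of the red line's middle and within 0.12 rad (7 degrees) of its direction, its middle within 40 mm of the line's middle lengthwise; jar, stamp and tub within 15 mm of where they stood (y of pin in the frame of red_line between -0.01 and 0.01 m and x of pin in the frame of red_line between -0.04 and 0.04 m and angle between the x axis of pin and the x axis of red_line, either way round below 0.12 rad and height (world z) of pin between 0.02 and 0.026 m and linear speed of pin below 0.01 m/s and angular speed of pin below 0.3 rad/s and distance of each of jar, stamp, tub from where it was at the start of the episode below 0.015 m); the robot touches nothing.
It fails at once if the pin is lifted more than 12 mm off the mat (height (world z) of pin above 0.035 m).
It fails at once if the pin is pushed low on its side or gripped (fingers touch it with their tips more than about 13 mm below its top) (contact force between the fingers and pin above 0.05 N and height (world z) of the grasp point below 0.048 m).
It fails at once if the jar is knocked over or shifted by more than 15 mm (distance of jar from where it was at the start of the episode above 0.015 m or angle between jar's own z axis and vertical above 0.3 rad).
It fails at once if the stamp is knocked over or shifted by more than 15 mm (distance of stamp from where it was at the start of the episode above 0.015 m or angle between stamp's own z axis and vertical above 0.3 rad).
It fails at once if the tub is knocked over or shifted by more than 15 mm (distance of tub from where it was at the start of the episode above 0.015 m or angle between tub's own z axis and vertical above 0.3 rad).
It also fails if it takes over 58 s, if anything falls off the work surface, if the arm or the gripper's body presses on something with over 40 N, if the wrist force passes 120 N, or if a joint passes its speed limit or range.

## Working session

There is one attempt and no reset: what is moved stays moved. The work goes in short steps, Python scripts to look and compute and a shell command to move; the robot and the scene stay as the last step left them, time stands still between calls to the robot, and variables do not carry over. Pictures are saved under pics/ and viewed, and the job is handed in when it is done.

```bash
mkdir -p pics; ls; python3 - <<'E'
from station import ctrl
import cv2,numpy as np
o=ctrl.get_obs();print(o)
for n in("scene","top"):
    cv2.imwrite(f"pics/{n}0.png",ctrl.camera(n)[:,:,::-1]);m=ctrl.camera_model(n);print(n,m)
print(ctrl.tip_reach)
E
```

```text
pics
{'time_s': 0.0, 'qpos': array([ 1.12438513e+00,  3.00466707e-01,  1.52153268e+00,  2.44564118e-05,
        1.32068903e+00, -6.65942923e-02]), 'joint_vel': array([-0.00074825, -0.00064398,  0.00161402, -0.00019336,  0.00150112,
       -0.00010836]), 'tau': array([-3.03644221e-03, -5.31812239e+01, -3.52721035e+01,  7.08875502e-02,
        2.44569022e-02, -7.80450205e-05]), 'ee_pos': array([0.20381389, 0.51061049, 0.2269092 ]), 'eef_rot': array([-3.14050089e+00, -9.65540210e-05,  2.76176963e+00]), 'force': array([-0.46820713, -0.35929811,  0.93609653]), 'moment': array([ 0.0063299 , -0.02800452,  0.02847701]), 'grip_width': 0.09379210044267866}
scene {'fx': 349.9375616299855, 'fy': 349.9375616299855, 'cx': 254.29624229891726, 'cy': 193.07199869911517, 'R': array([[ 0.79852259, -0.60173184,  0.0167469 ],
       [-0.28552347, -0.40309975, -0.8694751 ],
       [ 0.52994152,  0.68951388, -0.49369282]]), 't': array([-0.41518732,  0.26119838,  0.55093015])}
top {'fx': 408.0012329948754, 'fy': 408.0012329948754, 'cx': 259.44183693901624, 'cy': 194.43965584537312, 'R': array([[-1.38096619e-02, -9.99902090e-01, -2.25904863e-03],
       [-9.91328750e-01,  1.39864486e-02, -1.30658676e-01],
       [ 1.30677479e-01,  4.35107717e-04, -9.91424837e-01]]), 't': array([0.14450288, 0.59144271, 1.09396241])}
0.022
```

View pics/scene0.png

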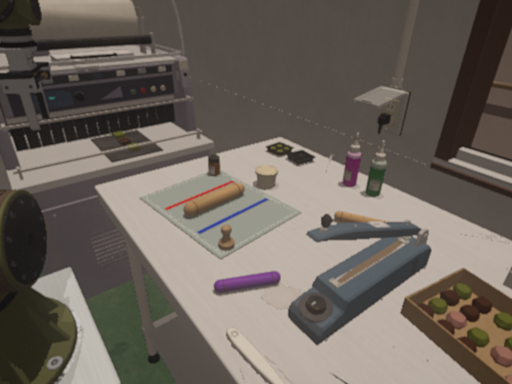

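View pics/top0.png

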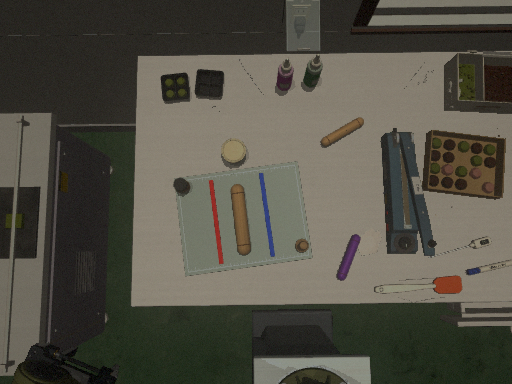

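The top view shows the pin at about (240,218) px, the red line to its left at (216,222), the blue line to its right at (266,214), the jar at (182,186), the stamp at (302,245), the tub at (233,151) and the purple decoy at (348,257). The arm is at the lower left.

```bash
cat > h.py <<'E'
import cv2,numpy as np
from station import ctrl
def px2w(m,uv,z):
    uv=np.atleast_2d(np.array(uv,float));d=np.c_[(uv[:,0]-m['cx'])/m['fx'],(uv[:,1]-m['cy'])/m['fy'],np.ones(len(uv))]@m['R']
    c=-m['R'].T@m['t'];return c+d*((z-c[2])/d[:,2])[:,None]
def blob(mask):
    n,l,s,c=cv2.connectedComponentsWithStats(mask.astype(np.uint8));i=1+np.argmax(s[1:,4]);ys,xs=np.nonzero(l==i);return np.c_[xs,ys]
def line(P):
    c=P.mean(0);u,s,v=np.linalg.svd(P-c,full_matrices=False);t=(P-c)@v[0];w=(P-c)@v[1];d=v[0]*np.sign(v[0][0])
    mid=c+v[0]*(t.min()+t.max())/2+v[1]*(np.percentile(w,2)+np.percentile(w,98))/2
    return mid,d,np.ptp(t),np.percentile(w,98)-np.percentile(w,2)
def analyse(img,m,x0=170,x1=315,y0=155,y1=280):
    hsv=cv2.cvtColor(img,cv2.COLOR_RGB2HSV).astype(int);H,S,V=hsv[...,0],hsv[...,1],hsv[...,2]
    R=np.zeros(H.shape,bool);R[y0:y1,x0:x1]=1
    out={}
    for k,mk,z in(("red",((H<6)|(H>172))&(S>130),.004),("blue",(H>105)&(H<130)&(S>130),.004),("pin",(H>6)&(H<24)&(S>75),.023)):
        uv=blob(mk&R);P=px2w(m,uv,z)[:,:2];mid,d,L,w=line(P);out[k]=(mid,np.arctan2(d[1],d[0]),L,w);print(k,mid.round(4),'ang',out[k][1].round(4),'L',L.round(4),'w',w.round(4),len(uv))
    r=out["red"];p=out["pin"];d=np.array([np.cos(r[1]),np.sin(r[1])]);n=np.array([-d[1],d[0]]);e=p[0]-r[0]
    print("pin in red frame x",(e@d).round(4),"y",(e@n).round(4),"dang",round(p[1]-r[1],4));return out
E
python3 - <<'E'
from h import *
img=cv2.cvtColor(cv2.imread("pics/top0.png"),cv2.COLOR_BGR2RGB);m=ctrl.camera_model("top")
analyse(img,m)
for n,uv,z in(("jar top",(182,185),.06),("stamp",(303,244),.055),("tub",(234,151),.051),("mat corners",[(178,208),(186,274),(311,257),(297,163)],.004)):print(n,px2w(m,uv,z).round(3).tolist())
cv2.imwrite("pics/top0z.png",cv2.resize(cv2.imread("pics/top0.png")[130:290,160:330],None,fx=4,fy=3.7,interpolation=cv2.INTER_CUBIC))
E
```

```text
red [0.5237 0.2619] ang 0.1262 L 0.2386 w 0.0114 350
blue [0.5427 0.1175] ang 0.1256 L 0.2367 w 0.01 300
pin [0.528  0.1911] ang 0.1121 L 0.1975 w 0.0352 901
pin in red frame x -0.0046 y -0.0708 dang -0.0142
jar top [[0.62, 0.348, 0.06]]
stamp [[0.455, 0.021, 0.055]]
tub [[0.715, 0.205, 0.051]]
mat corners [[0.562, 0.369, 0.004], [0.377, 0.344, 0.004], [0.419, -0.006, 0.004], [0.688, 0.026, 0.004]]
```

View pics/top0z.png

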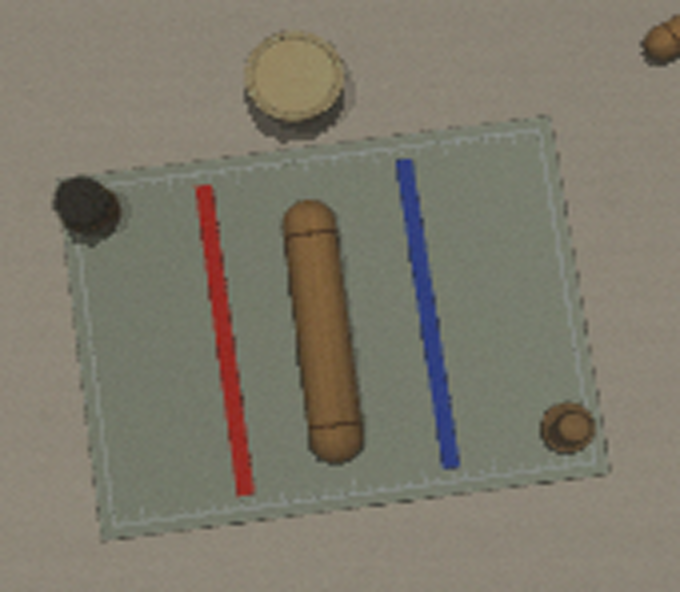

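```bash
python3 -m creep '{"xyz": [[0,0,0],[0,0,0],[0,0,0],[0,0,0],[0,0,0]], "spin": [0.18,0.18,0.18,0.18,0.18]}' 60; python3 -m creep '{"xyz": [[0,0,0],[0,0,0],[0,0,0]], "spin": [0.165,0,0]}'
cat >> h.py <<'E'
def goal(P,psi,xyz):
    """shift in tool axes (mm) and spin to bring TCP to xyz, yaw psi"""
    from scipy.spatial.transform import Rotation as Ro
    o=ctrl.get_obs();Rm=Ro.from_euler('xyz',o['eef_rot']).as_matrix()
    print('tool shift mm',(Rm.T@(np.array(xyz)-o['ee_pos'])*1e3).round(1),'spin',round(o['eef_rot'][2]-psi,4),'f',o['force'].round(2),'q6',o['qpos'][5].round(3),'t',o['time_s'])
E
python3 - <<'E'
from h import *
goal(0,1.697,[.528+.126*.005,.1911-.005,.12])
E
```

```text
time_s: 0.72
ee_pos: [0.2038, 0.5107, 0.2271]
eef_rot: [-3.141, 0.001, 1.856]
force: [1.0, -0.3, 0.0]
grip_width: 0.0607
time_s: 1.1
ee_pos: [0.2039, 0.5107, 0.2273]
eef_rot: [-3.141, 0.0, 1.701]
force: [-0.2, 0.2, -0.2]
grip_width: 0.0601
tool shift mm [-363.9  280.   107.4] spin 0.0035 f [-0.18  0.18 -0.16] q6 0.995 t 1.1
```

```bash
python3 -m creep '{"xyz": [[-45,35,0],[-45,35,0],[-45,35,0],[-45,35,0],[-45,35,0]], "spin": [0,0,0,0,0]}'; python3 -m creep '{"xyz": [[-45,35,0],[-45,35,0],[-45,35,0],[0,0,0],[0,0,0]], "spin": [0,0,0,0,0]}'
python3 - <<'E'
from h import *
goal(0,1.697,[.528+.126*.005,.1911-.005,.12])
o=ctrl.get_obs();m=ctrl.camera_model("wrist");im=ctrl.camera("wrist");cv2.imwrite("pics/w1.png",im[:,:,::-1]);print(m)
E
```

```text
time_s: 1.72
ee_pos: [0.4069, 0.3081, 0.2276]
eef_rot: [3.141, -0.0, 1.7]
force: [0.1, 0.9, 0.3]
grip_width: 0.0601
time_s: 2.35
ee_pos: [0.5266, 0.189, 0.2273]
eef_rot: [-3.141, -0.0, 1.698]
force: [-0.6, 0.7, -0.4]
grip_width: 0.0599
tool shift mm [ -3.2   1.7 107.3] spin 0.0012 f [-0.62  0.72 -0.38] q6 0.152 t 2.35
{'fx': 274.74146418609064, 'fy': 274.74146418609064, 'cx': 256.6024245371446, 'cy': 188.38377163219363, 'R': array([[ 0.99171736,  0.12842397, -0.00198854],
       [ 0.12457245, -0.95797407,  0.25839385],
       [ 0.031279  , -0.25650138, -0.96603761]]), 't': array([-0.54575914,  0.08910725,  0.42307758])}
```

View pics/w1.png

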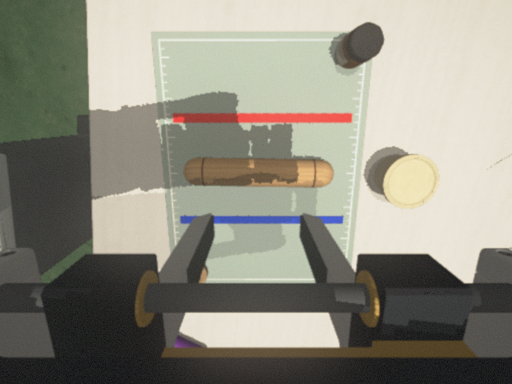

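The wrist view has the pin at about (258,172), the red line at (262,118) and the blue line at (262,219). The fingers run along the pin. I'll measure again in this view as a cross-check.

```bash
python3 - <<'E'
from h import *
im=cv2.cvtColor(cv2.imread("pics/w1.png"),cv2.COLOR_BGR2RGB)
analyse(im,ctrl.camera_model("wrist"),160,365,40,226)
E
```

```text
red [0.5234 0.2619] ang 0.1294 L 0.2393 w 0.0091 1432
blue [0.535  0.1161] ang 0.1301 L 0.1261 w 0.0079 516
pin [0.5276 0.1911] ang 0.1093 L 0.1992 w 0.0353 3865
pin in red frame x -0.005 y -0.0707 dang -0.0201
```

```bash
python3 -m creep '{"xyz": [[-3,1.5,50],[0,0,50],[0,0,50],[0,0,0],[0,0,0]], "spin": [0.01,0,0,0,0]}'; python3 -m creep '{"xyz": [[0,0,4],[0,0,0],[0,0,0]], "spin": [0,0,0]}';python3 -m creep '{"xyz": [[0,0,4],[0,0,0],[0,0,0]], "spin": [0,0,0]}'
python3 - <<'E'
from h import *
goal(0,1.69,[.528+.126*.005,.1911-.005,.064])
E
```

```text
time_s: 3.02
ee_pos: [0.5294, 0.1869, 0.0797]
eef_rot: [3.139, -0.0, 1.688]
force: [0.3, -0.2, -0.0]
grip_width: 0.0597
time_s: 3.4
ee_pos: [0.529, 0.1861, 0.074]
eef_rot: [3.141, -0.0, 1.687]
force: [0.3, -0.8, 0.0]
grip_width: 0.0597
time_s: 3.78
ee_pos: [0.5288, 0.1861, 0.0694]
eef_rot: [-3.141, 0.0, 1.687]
force: [0.4, -0.6, 0.7]
grip_width: 0.0596
tool shift mm [ 0.1 -0.1  5.4] spin -0.0032 f [ 0.41 -0.61  0.69] q6 0.157 t 3.775
```

```bash
python3 -m creep '{"xyz": [[0,0,4],[0,0,0],[0,0,0]], "spin": [0,0,0]}'; python3 -m creep '{"xyz": [[0,0,1],[0,0,0]], "spin": [0,0]}';python3 -m creep '{"xyz": [[0,0,0.5],[0,0,0]], "spin": [0,0]}'
```

```text
time_s: 4.15
ee_pos: [0.5288, 0.1861, 0.0654]
eef_rot: [-3.141, 0.0, 1.687]
force: [-0.1, 1.2, -0.1]
grip_width: 0.0599
time_s: 4.4
ee_pos: [0.5288, 0.1861, 0.0644]
eef_rot: [-3.142, 0.0, 1.687]
force: [-0.7, 0.3, -0.3]
grip_width: 0.0601
time_s: 4.65
ee_pos: [0.5288, 0.1861, 0.0642]
eef_rot: [3.141, -0.0, 1.687]
force: [-1.5, -0.5, 2.0]
grip_width: 0.0599
```

```bash
python3 -m creep '{"xyz": [[0,0,0.3],[0,0,0]], "spin": [0,0]}'; python3 -m creep '{"xyz": [[2,0,0],[2,0,0],[2,0,0],[0,0,0]], "spin": [0,0,0,0]}';
```

```text
time_s: 4.9
ee_pos: [0.5289, 0.1861, 0.0641]
eef_rot: [3.141, -0.0, 1.687]
force: [-2.0, -0.5, 7.2]
grip_width: 0.0598
time_s: 5.4
ee_pos: [0.5282, 0.1922, 0.0641]
eef_rot: [3.141, -0.0, 1.687]
force: [-2.3, 0.4, 7.3]
grip_width: 0.0598
```

```bash
python3 -m creep '{"xyz": [[2,0,-0.2],[4,0,0],[4,0,0],[2,0,0],[0,0,0]], "spin": [0,0,0,0,0]}'
python3 - <<'E'
from h import *
m=ctrl.camera_model("wrist");im=ctrl.camera("wrist");cv2.imwrite("pics/w2.png",im[:,:,::-1])
cv2.imwrite("pics/t2.png",ctrl.camera("top")[:,:,::-1])
E
```

```text
time_s: 6.02
ee_pos: [0.5268, 0.2043, 0.0641]
eef_rot: [3.141, -0.0, 1.687]
force: [-1.1, -1.0, 5.4]
grip_width: 0.0598
```

View pics/w2.png

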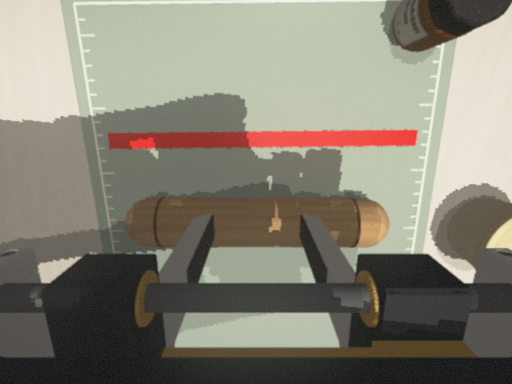

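View pics/t2.png

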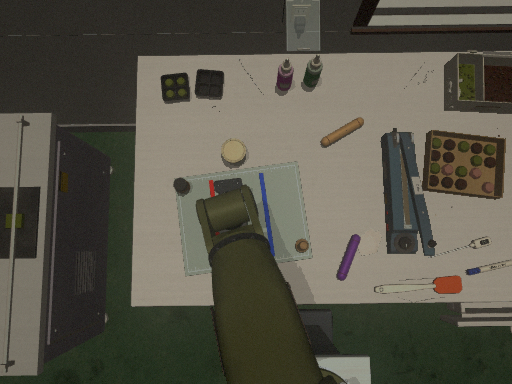

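Wrist view: the pin's front edge is at about row 197 and the red line is at row 139. The top view is blocked by the arm, so I'll fit the pin's silhouette edge in the wrist view.

```bash
cat >> h.py <<'E'
RED=(np.array([.5235,.2619]),.128)
def wristpin(img,m,rb=0):
    """pin axis from its upper silhouette edge in the wrist picture; returns pose in red frame"""
    hsv=cv2.cvtColor(img,cv2.COLOR_RGB2HSV).astype(int);H,S,V=hsv[...,0],hsv[...,1],hsv[...,2]
    ys,xs=np.nonzero(((H<5)|(H>173))&(S>150))
    n=cv2.connectedComponentsWithStats((((H<5)|(H>173))&(S>150)).astype(np.uint8));i=1+np.argmax(n[2][1:,4]);ys,xs=np.nonzero(n[1]==i)
    P=px2w(m,np.c_[xs,ys],.004)[:,:2];mid,d,L,w=line(P);print("red seen",mid.round(4),np.arctan2(d[1],d[0]).round(4),L.round(4),w.round(4))
    mk=((H>6)&(H<24)&(S>90)).astype(np.uint8);n=cv2.connectedComponentsWithStats(mk)
    i=1+np.argmax(n[2][1:,4]);lm=n[1]==i;c0=n[2][i,0];cw=n[2][i,2]
    pts=[]
    for c in range(int(c0+.2*cw),int(c0+.8*cw)):
        r=np.nonzero(lm[:,c])[0]
        if len(r):pts.append((c,r.min()-.5))
    pts=np.array(pts);k=np.polyfit(pts[:,0],pts[:,1],1);g=abs(np.polyval(k,pts[:,0])-pts[:,1])<1.5;k=np.polyfit(pts[g,0],pts[g,1],1)
    print("edge fit",k.round(3),g.mean().round(2),"blob cols",c0,c0+cw)
    ray=lambda u:m['R'].T@np.array([(u-m['cx'])/m['fx'],(np.polyval(k,u)-m['cy'])/m['fy'],1])
    N=np.cross(ray(150),ray(350));N/=np.linalg.norm(N);c=-m['R'].T@m['t']
    rd=np.array([np.cos(RED[1]),np.sin(RED[1])]);rn=np.array([-rd[1],rd[0]])
    if N[:2]@rn>0:N=-N   # pointing to -n side (pin body behind edge)
    # N.(X-c)=.019 at z=.023
    a=(.019-N[2]*(.023-c[2])+N[:2]@c[:2])
    y=lambda t:(a-N[:2]@(RED[0]+rd*t))/(N[:2]@rn)
    print("pin in red frame: y(mm) %.1f  ang %.4f"%(y(0)*1e3,np.arctan2(y(.1)-y(-.1),.2)))
    o=ctrl.get_obs();e=o['ee_pos'][:2]-RED[0];print("tcp in red frame x,y mm",(e@rd*1e3).round(1),(e@rn*1e3).round(1),'z',o['ee_pos'][2].round(4),'yaw-line',(o['eef_rot'][2]-np.pi/2-RED[1]).round(4),'f',o['force'].round(1),'t',o['time_s'])
def look(name):
    m=ctrl.camera_model("wrist");im=ctrl.camera("wrist");cv2.imwrite(f"pics/{name}.png",im[:,:,::-1]);wristpin(im,m)
E
python3 - <<'E'
from h import *
look("w3")
im=cv2.cvtColor(cv2.imread("pics/w1.png"),cv2.COLOR_BGR2RGB)
E
```

```text
red seen [0.5238 0.2617] 0.129 0.2396 0.0107
edge fit [3.00000e-03 1.96927e+02] 1.0 blob cols 125 389
pin in red frame: y(mm) -62.5  ang -0.0136
tcp in red frame x,y mm -4.1 -57.7 z 0.0641 yaw-line -0.0119 f [-1.5 -1.2  5.3] t 6.175
```

```bash
python3 -m creep '{"xyz": [[0,0,-3],[-11,0,0],[0,0,0],[0,0,2],[0,0,1]], "spin": [0,-0.01,0,0,0]}'; python3 -m creep '{"xyz": [[0,0,0],[5,0,0],[6,0,0],[6,0,0],[6,0,0]], "spin": [0,0,0,0,0]}'
python3 -m creep '{"xyz": [[0,0,0]], "spin": [0]}'
python3 - <<'E'
from h import *
look("w4")
E
```

```text
time_s: 6.8
ee_pos: [0.5281, 0.1931, 0.064]
eef_rot: [3.141, -0.0, 1.697]
force: [-4.1, -1.6, 10.0]
grip_width: 0.06
time_s: 7.42
ee_pos: [0.5253, 0.2163, 0.0641]
eef_rot: [3.141, -0.0, 1.697]
force: [-0.1, -0.5, 5.0]
grip_width: 0.0601
time_s: 7.55
ee_pos: [0.5253, 0.2164, 0.0641]
eef_rot: [3.141, -0.0, 1.697]
force: [0.5, -0.1, 5.5]
grip_width: 0.0599
red seen [0.5238 0.2618] 0.1281 0.2396 0.0103
edge fit [1.30000e-02 1.95225e+02] 1.0 blob cols 125 389
pin in red frame: y(mm) -50.7  ang -0.0132
tcp in red frame x,y mm -4.1 -45.6 z 0.0641 yaw-line -0.0015 f [ 0.4 -0.1  5.9] t 7.6
```

```bash
python3 -m creep '{"xyz": [[0,0,-3],[-11,0,0],[0,0,0],[0,0,2],[0,0,1]], "spin": [0,0,0,0,0]}'; python3 -m creep '{"xyz": [[0,0,0],[5,0,0],[6,0,0],[6,0,0],[6,0,0]], "spin": [0,0,0,0,0]}'
python3 -m creep '{"xyz": [[0,0,0]], "spin": [0]}'
python3 - <<'E'
from h import *
look("w5")
E
python3 -m creep '{"xyz": [[0,0,-3],[-11,0,0],[0,0,0],[0,0,2],[0,0,1]], "spin": [0,0,0,0,0]}'; python3 -m creep '{"xyz": [[0,0,0],[5,0,0],[6,0,0],[6,0,0],[6,0,0]], "spin": [0,0,0,0,0]}'
python3 -m creep '{"xyz": [[0,0,0]], "spin": [0]}'
python3 - <<'E'
from h import *
look("w6")
E
```

```text
time_s: 8.22
ee_pos: [0.5265, 0.205, 0.064]
eef_rot: [3.141, -0.0, 1.697]
force: [-3.2, -0.2, 10.8]
grip_width: 0.0603
time_s: 8.85
ee_pos: [0.5238, 0.2283, 0.0641]
eef_rot: [3.141, -0.0, 1.697]
force: [-0.3, -0.8, 5.4]
grip_width: 0.0601
time_s: 8.98
ee_pos: [0.5237, 0.2283, 0.0641]
eef_rot: [3.141, -0.0, 1.697]
force: [-0.2, -0.1, 5.4]
grip_width: 0.0603
red seen [0.5239 0.2617] 0.128 0.2396 0.0106
edge fit [1.30000e-02 1.95373e+02] 1.0 blob cols 126 389
pin in red frame: y(mm) -38.9  ang -0.0135
tcp in red frame x,y mm -4.0 -33.5 z 0.0641 yaw-line -0.0015 f [-0.4  0.4  4.9] t 9.025
time_s: 9.65
ee_pos: [0.525, 0.2169, 0.064]
eef_rot: [3.141, -0.0, 1.697]
force: [-3.5, -1.1, 9.2]
grip_width: 0.0598
time_s: 10.28
ee_pos: [0.5223, 0.2402, 0.0642]
eef_rot: [3.141, -0.0, 1.697]
force: [0.2, -0.2, 4.7]
grip_width: 0.0603
time_s: 10.4
ee_pos: [0.5223, 0.2402, 0.0641]
eef_rot: [3.141, -0.0, 1.697]
force: [0.9, -0.1, 5.5]
grip_width: 0.0604
red seen [0.5239 0.2617] 0.1282 0.2397 0.0101
edge fit [1.40000e-02 1.95667e+02] 1.0 blob cols 126 389
pin in red frame: y(mm) -27.4  ang -0.0146
tcp in red frame x,y mm -4.0 -21.5 z 0.0641 yaw-line -0.0015 f [0.2 0.1 5.9] t 10.45
```

View pics/w6.png

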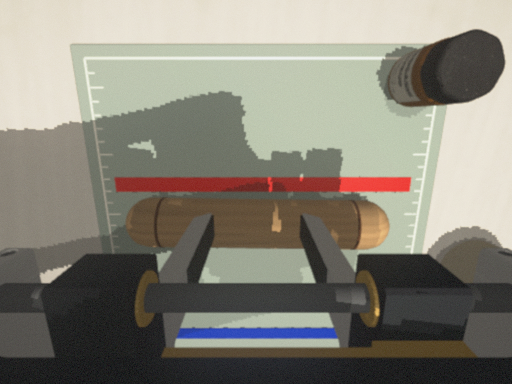

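The red line at row 184 is now just ahead of the pin's front edge at row 196. The rolling ratio is about 0.5 and the pin is staying parallel, so I'll continue.

```bash
python3 -m creep '{"xyz": [[0,0,-3],[-12,0,0],[0,0,0],[0,0,2],[0,0,1]], "spin": [0,0,0,0,0]}'; python3 -m creep '{"xyz": [[0,0,0],[5,0,0],[6,0,0],[6,0,0],[6,0,0]], "spin": [0,0,0,0,0]}'
python3 -m creep '{"xyz": [[0,0,0]], "spin": [0]}'
python3 - <<'E'
from h import *
look("w7")
E
python3 -m creep '{"xyz": [[0,0,-3],[-11,0,0],[0,0,0],[0,0,2],[0,0,1]], "spin": [0,0,0,0,0]}'; python3 -m creep '{"xyz": [[0,0,0],[5,0,0],[6,0,0],[6,0,0],[6,0,0]], "spin": [0,0,0,0,0]}'
python3 -m creep '{"xyz": [[0,0,0]], "spin": [0]}'
python3 - <<'E'
from h import *
look("w8")
E
```

```text
time_s: 11.08
ee_pos: [0.5236, 0.2278, 0.064]
eef_rot: [3.141, -0.0, 1.697]
force: [-3.3, -1.1, 9.2]
grip_width: 0.0601
time_s: 11.7
ee_pos: [0.5209, 0.2511, 0.0641]
eef_rot: [3.141, -0.0, 1.697]
force: [0.5, 0.1, 5.4]
grip_width: 0.0601
time_s: 11.82
ee_pos: [0.5209, 0.2512, 0.0641]
eef_rot: [3.141, -0.0, 1.697]
force: [0.8, 0.0, 6.3]
grip_width: 0.0601
red seen [0.5238 0.2621] 0.1232 0.2398 0.0103
edge fit [1.40000e-02 1.93644e+02] 1.0 blob cols 126 389
pin in red frame: y(mm) -14.7  ang -0.0145
tcp in red frame x,y mm -4.0 -10.5 z 0.0641 yaw-line -0.0015 f [ 0.3 -0.1  5.4] t 11.875
time_s: 12.5
ee_pos: [0.5221, 0.2397, 0.064]
eef_rot: [3.142, -0.0, 1.697]
force: [-2.8, -0.9, 9.9]
grip_width: 0.0601
time_s: 13.12
ee_pos: [0.5194, 0.263, 0.0641]
eef_rot: [3.141, -0.0, 1.697]
force: [-0.4, 0.4, 4.6]
grip_width: 0.0602
time_s: 13.25
ee_pos: [0.5194, 0.2631, 0.0641]
eef_rot: [3.141, -0.0, 1.697]
force: [0.7, -0.1, 5.6]
grip_width: 0.0599
red seen [0.6314 0.2763] -0.0941 0.0238 0.0116
edge fit [1.30000e-02 1.95782e+02] 0.99 blob cols 126 390
pin in red frame: y(mm) -4.2  ang -0.0133
tcp in red frame x,y mm -4.0 1.5 z 0.0641 yaw-line -0.0015 f [ 0.9 -0.1  5.7] t 13.3
```

View pics/w8.png

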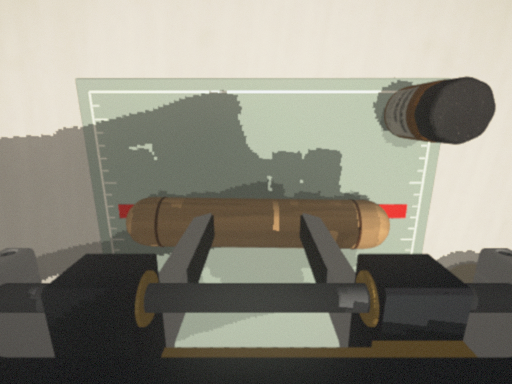

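Red ends now show at both ends of the pin (rows about 211) and the pin is about 4 mm short. I'll make one last 8 mm stroke, then lift straight up and check.

```bash
python3 -m creep '{"xyz": [[0,0,-3],[-9,0,0],[0,0,0],[0,0,2],[0,0,1]], "spin": [0,0,0,0,0]}'; python3 -m creep '{"xyz": [[0,0,0],[4,0,0],[4,0,0],[0,0,0],[0,0,0]], "spin": [0,0,0,0,0]}'
python3 - <<'E'
from h import *
look("w9")
E
python3 -m creep '{"xyz": [[0,0,-2],[0,0,-10],[0,0,-50],[0,0,-50],[0,0,-40]], "spin": [0,0,0,0,0]}'; python3 -m creep '{"xyz": [[-30,0,0],[-30,0,0],[0,0,0],[0,0,0]], "spin": [0,0,0,0]}'
python3 - <<'E'
from h import *
m=ctrl.camera_model("wrist");im=ctrl.camera("wrist");cv2.imwrite("pics/w10.png",im[:,:,::-1]);wristpin(im,m)
E
```

```text
time_s: 13.92
ee_pos: [0.5203, 0.2536, 0.064]
eef_rot: [3.141, -0.0, 1.697]
force: [-3.7, 0.1, 10.3]
grip_width: 0.0601
time_s: 14.55
ee_pos: [0.5194, 0.2619, 0.0641]
eef_rot: [3.141, -0.0, 1.697]
force: [-1.2, 0.7, 4.8]
grip_width: 0.0599
red seen [0.6343 0.2768] -0.1649 0.0188 0.0115
edge fit [1.4000e-02 1.8839e+02] 1.0 blob cols 125 391
pin in red frame: y(mm) 0.3  ang -0.0148
tcp in red frame x,y mm -4.1 0.5 z 0.0641 yaw-line -0.0017 f [-1.9  0.9  5.1] t 14.6
time_s: 15.22
ee_pos: [0.5193, 0.2615, 0.2186]
eef_rot: [3.14, -0.0, 1.697]
force: [0.1, -0.1, -1.0]
grip_width: 0.0602
time_s: 15.72
ee_pos: [0.5268, 0.2025, 0.2162]
eef_rot: [3.141, -0.0, 1.697]
force: [-1.3, 0.4, -0.2]
grip_width: 0.0601
red seen [0.6339 0.2758] 0.1853 0.0158 0.0102
edge fit [1.00000e-02 1.10043e+02] 1.0 blob cols 177 339
pin in red frame: y(mm) -0.3  ang -0.0107
tcp in red frame x,y mm -4.3 -59.2 z 0.216 yaw-line -0.0015 f [-0.1  0.9 -0.2] t 15.775
```

View pics/w10.png

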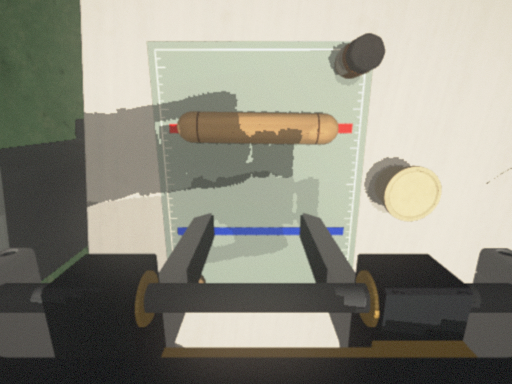

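The pin is centred at about (258,128), with red showing at both ends, (173,129) and (345,128). The jar and tub are standing. I'll let a second pass and check from another pose, including whether the pin creeps and where the jar, tub and stamp are.

```bash
python3 -m creep '{"xyz": [[0,0,-30],[0,50,-20],[0,50,0],[0,50,0],[0,50,0]], "spin": [0,0,0,0,0]}'; python3 -m creep '{"xyz": [[-50,50,0],[-50,50,0],[-50,0,0],[0,0,0],[0,0,0]], "spin": [0,0,0,0,0]}'
python3 - <<'E'
from h import *
im=ctrl.camera("top");cv2.imwrite("pics/t11.png",im[:,:,::-1])
m=ctrl.camera_model("top")
try: analyse(im,m)
except Exception as e: print(e)
hsv=cv2.cvtColor(im,cv2.COLOR_RGB2HSV).astype(int);H,S=hsv[...,0],hsv[...,1]
mk=((H>6)&(H<24)&(S>75));mk[:155]=0;mk[280:]=0;mk[:,:170]=0;mk[:,290:]=0
mid,d,L,w=line(px2w(m,blob(mk),.023)[:,:2]);a=np.arctan2(d[1],d[0]);e=mid-RED[0];rd=np.array([np.cos(RED[1]),np.sin(RED[1])])
print("pin",mid,"ang",a-RED[1],"L,w",L,w,"x",e@rd,"y",e@[-rd[1],rd[0]])
a=cv2.imread("pics/top0.png").astype(int);D=np.abs(a-im[:,:,::-1].astype(int)).max(2)
for n,(u,v) in dict(jar=(182,186),stamp=(302,245),tub=(233,151)).items():print(n,"mean/max diff",D[v-12:v+13,u-12:u+13].mean().round(1),D[v-12:v+13,u-12:u+13].max())
print(ctrl.get_obs()['force'],ctrl.get_obs()['ee_pos'])
E
```

```text
time_s: 16.4
ee_pos: [0.7219, 0.2279, 0.2658]
eef_rot: [-3.141, -0.0, 1.698]
force: [-0.2, -0.4, 0.9]
grip_width: 0.0599
time_s: 17.02
ee_pos: [0.8073, 0.104, 0.2621]
eef_rot: [3.131, -0.001, 1.698]
force: [-0.2, 1.1, -0.8]
grip_width: 0.0602
red [0.6327 0.2751] ang 0.255 L 0.0192 w 0.0101 27
attempt to get argmax of an empty sequence
pin [0.5180885  0.26245154] ang -0.014731528471858032 L,w 0.20210583330707266 0.035071527847323175 x -0.005296824523899614 y 0.0012378096334919107
jar mean/max diff 22.8 39
stamp mean/max diff 49.6 85
tub mean/max diff 30.3 54
[ 0.7223461   0.18670484 -0.68310714] [0.80713536 0.10449201 0.26215831]
```

View pics/t11.png

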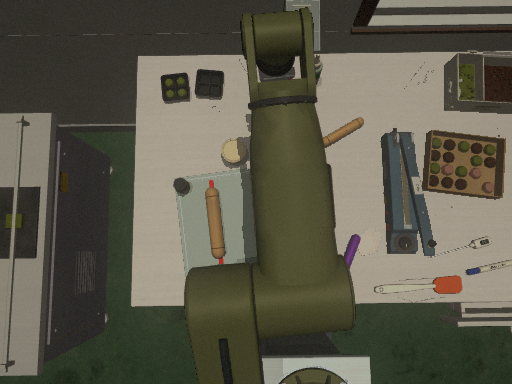

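The top view has the pin on the red line (red at both ends, about (211,183) and (221,261)), and the jar (182,186) and tub (233,151) in place. The stamp is behind the arm and the gripper ended up near the bottles, so I'll check both in the scene camera.

```bash
python3 - <<'E'
from h import *
cv2.imwrite("pics/s12.png",ctrl.camera("scene")[:,:,::-1])
E
```

```text
(no output)
```

View pics/s12.png

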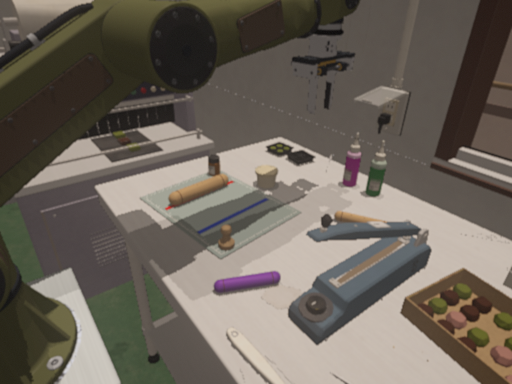

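The scene view shows the pin on the red line at (200,190). The stamp (226,237), jar (214,165) and tub (266,176) match the first picture, and the arm is clear of everything. I'm handing in.

```bash
python3 - <<'E'
from station import ctrl
print(ctrl.hand_in(), ctrl.get_obs()['time_s'])
E
```

```text
the job is handed in; nothing more can be done
the job is handed in; nothing more can be done
```

I rolled the pin onto the red line with seven short strokes of the fingertips on its top, then lifted clear and handed in. The job took about 17 s of the 58 s allowed. Nothing is reported on whether it passed.

- **Pin position:** the last top picture put it +1.2 mm across the line, −5 mm along it, and −0.015 rad off parallel. The wrist picture taken just after lifting gave −0.3 mm and −0.011 rad. The two differ by 1.5 mm, within calibration error. I did not measure the pin's speed, but those two pictures, about 1.3 s apart, show no movement beyond that.
- **Force on the pin:** I pressed harder than the suggested 3 N. It was about 5 N during strokes, with readings up to about 11 N when setting down. The TCP stayed at 0.064 m throughout, so the grasp point was about 61 mm up, above the 48 mm limit.
- **Jar, stamp and tub:** by eye they stand at the same pixels as in the first pictures. My automatic picture comparison for them was no use: the arm hid the stamp in the top view, and the jar and tub differed in brightness. I checked the stamp in the scene view only.
- **Retreat:** my last moves went toward +x instead of back toward the base. The gripper stopped at the edge of reach, above everything, with no contact force.

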